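Lift the in-line lens ring out of its mould for light-box inspection

ROBOT

A 6-joint arm with a two-finger parallel gripper is mounted at the origin on the work surface. World frame = base frame: x ahead of the robot, y to its left, z up, the work surface at z = 0. Lengths are in m, angles in degrees, forces in N, time in s.
With the tool pointing down it reaches from about 0.325 to 0.9 m from the base axis. Payload 6.1 kg.
Tool frame: the origin (TCP) lies at the very end of the fingers, on their centre line; the grasp point (between the pads) lies pinch_z behind it (pinch_z is the distance from the TCP to the grasp point, in m); z points along the fingers, y is the direction in which the jaws open and shut (so a half turn about z gives the same grasp; the last joint's range is limited). The gripper opens to 87 mm and grips with 3 to 60 N. Pads are 19 mm wide; open, the fingers measure 117 mm over their backs; the gripper's body (75 mm by 190 mm) begins 51 mm behind the grasp point.
Start: joints at [-73.459, 12.628, 87.462, -0, 79.91, -7.225], TCP at [0.252, -0.572, 0.199] pointing down, gripper open.
Joint ranges: [-170.65, 170.65], [-52.31, 119.04], [5.05, 147.46], [-71.25, 251.25], [11.57, 151.72], [-153.62, 153.62]. Speed limits (degrees/s): [147.25, 147.25, 172.46, 180, 180, 180].

INTERFACE

Orientations are given as [roll, pitch, yaw] about the fixed x, y, z axes, in that order (R = Rz(yaw) Ry(pitch) Rx(roll)).
In Python, from rig import get_state, read_camera, close_job, pinch_z gives the robot as it stands. The module is installed in compiled form; this text tells all that it offers.
- The arm moves only by the tool move_arm, never from a script. Its argument "steps" is one flat list of numbers, 7 for each row, row after row: the turn, a rotation vector about the tool's x, y, z in degrees, then the shift along the tool's x, y, z in mm, then the closure, from 0 (fully open) to 1 (shut). A call has exactly 8 rows; each row shifts and turns the commanded pose from where the row before left it, along the tool's axes as they then stand; what a row does not reach is not made up. A row lasts 1/12 s, in which the tool goes at most 41.7 mm and 7.16 degrees, less where a joint would pass 70% of its speed; a pose out of reach is approached as far as the arm can. A call with a gripper value outside its range is refused whole. The fingers move at their own pace and stop on an object; the grip force is fixed at half the most. Time passes only in rows, so rows that do not move let the fingers close, or fill a call up. It gives the time, the measured TCP pose, the force and the opening at its end, in the units of the state.
- get_state(): the state, without advancing time (a new reading comes with each control period).
- read_camera(name): name is "side" or "top"; returns a dict with "pixels" (384x512x3 uint8, red, green, blue), "depth" (384x512 float32, m along the optical axis (not along the pixel's ray), 0 where there is no reading), "fovy" (degrees; the focal length in pixels is half the picture's height over the tangent of half this angle, whatever the lens; pixels are square), "cx", "cy" (the principal point, pixels), "k1" (the pictures are not rectified: a ray, as slopes to the right and down, at radius r is drawn at 1 + k1 r^2 times it, then the intrinsics apply), "R" (3x3) and "t" (3): a world point X has camera coordinates R X + t. Camera axes: x right, y down, z forward; pixel columns grow to the right and rows downward; lengths in m; the calibration is good to about 2 mm. A picture is of the moment at which its call begins.
- close_job(): hands the job in, once; it reports no verdict.
The state is a dict: "time": time; "q": joint angles; "joint_velocities": joint speeds; "tau": joint torques, N m; "eef_pos": TCP position; "tool_rot": TCP orientation; "wrist_force": force on the tool from outside, world axes, zero at the start; "wrist_torque": the same for the moment, N m; "gripper_width": opening from 0.0 (shut) to 1.0 (fully open).
Only numpy, scipy, OpenCV 4.12 (cv2) and the standard library are available. Lean on these libraries where they do the work, as an engineer would, in place of code of your own. Each camera call takes 0.05 s, during which the arm holds its last target. There are 200 camera calls.

TASK

Two black lens rings lie in open moulds. Take the one whose key (the small lug on its rim) is in line with the bar across it, lift it straight up out of its mould, and set it down gently, bar upwards, in the middle of the white plate of the light box with its key pointing straight at the black switch strip. Leave the other ring, whose key is square to its bar, in its mould, and leave the magnifier standing where it is on the light box.

Things in the scene. Friction and masses are not known exactly. Their poses are not given: they have to be found in the camera images.
- ring_inline: The wanted ring: black plastic, outer diameter 62, inner 46, 10 high, about 70 g. An upright bar spans it through the centre: 56 long along the ring's x, 10 thick along y, from 7 to 45 above the ring's underside (so it stands 35 above the ring's top and is the thing to grip, across its 10 mm). The key, a lug 12 wide, juts 15 out of the rim at +x, in line with the bar. Origin: centre of the underside; z up.
- inline_key (a point): Outer end of the wanted ring's key, 46 from the ring's axis along its +x, 5 above its underside.
- ring_cross: The other ring, to be left in its mould: the same black ring and key (at its +x), but its bar runs along its y, square to the key. Origin: centre of the underside.
- mould_a: Fixed mould holding the wanted ring. Round steel base, diameter 120, 14 high; on it an aluminium wall of outer diameter 102, top 32 above the table. Cavity of diameter 66, floor at 20 (12 deep): the ring lies 2 below the top, its bar stands 33 above it; about 2 play. A slot at +x, 17 wide, holds the key. Core of diameter 36, 6 high, on the floor. Origin: centre of the underside.
- mould_b: The other mould, identical and fixed, in which ring_cross lies.
- light_box: Fixed white light box, 220 along x, 200 along y, with a flat white plate 185 (x) by 200 (y), its top 50 above the table. The black switch strip is 35 wide, runs along y at the box's +x edge and stands 12 higher than the plate. Origin: centre of the underside.
- plate_middle (a point): Middle of the white plate, on its top surface, 17.5 to the -x side of the light box's centre; axes as the light box: its +x points at the black switch strip.
- magnifier: Loose black stand magnifier, a cylinder of diameter 34, 30 high, standing on the white plate near the corner away from the strip (-x, +y). Origin: centre of the underside.
Mind the look-alikes: they are no part of the job. What is shaped like the ring_inline but blue is not meant. There is more than one size of the magnifier; the one meant has the size given above.

How it is judged (in metres and radians):
On the way:
1. the in-line ring is lifted clear of its mould by the fingers, still above it and upright (z of ring_inline in the frame of mould_a above 0.036 m and horizontal distance between ring_inline and mould_a below 0.04 m and angle between ring_inline's own z axis and vertical below 0.5 rad and contact force between the fingers and ring_inline above 0.3 N), for 0.03 s.
At the end, for the whole second after the job is handed in: The in-line ring lies flat (within 5 degrees) and at rest, bar up, on the white plate, its centre within 30 mm of the plate's middle and its key pointing towards the black strip within 20 degrees; the other ring still lies home in its mould; the magnifier stands within 30 mm of where it was (horizontal distance between ring_inline and plate_middle below 0.03 m and z of ring_inline in the frame of plate_middle between -0.004 and 0.004 m and angle between ring_inline's own z axis and vertical below 0.08 rad and angle between the x axis of ring_inline and the x axis of light_box, either way round below 0.35 rad and x of inline_key in the frame of plate_middle above 0 m and linear speed of ring_inline below 0.02 m/s and horizontal distance between ring_cross and mould_b below 0.006 m and z of ring_cross in the frame of mould_b below 0.024 m and angle between each of ring_cross, magnifier's own z axis and vertical below 0.1 rad and distance of magnifier from where it was at the start of the episode below 0.03 m); the robot touches nothing.
It fails at once if the ring is let fall onto the light box (out of the fingers and falling faster than 0.5 m/s, a drop of over 13 mm) (contact force between the fingers and ring_inline below 0.1 N and linear speed of ring_inline above 0.5 m/s and horizontal distance between ring_inline and plate_middle below 0.12 m).
It fails at once if the ring strikes the light box hard (over 40 N), as when struck or pressed down hard (contact force between ring_inline and light_box above 40 N).
It fails at once if the other ring is lifted out of its mould (z of ring_cross in the frame of mould_b above 0.034 m).
It also fails if it takes over 35 s, if anything falls off the work surface, if the arm or the gripper's body presses on something with over 40 N, if the wrist force passes 120 N, or if a joint passes its speed limit or range.

## Working session

There is one attempt and no reset: what is moved stays moved. The work goes in short steps, Python scripts to look and compute and a tool call to move; the robot and the scene stay as the last step left them, time stands still between calls to the robot, and variables do not carry over. Pictures are saved under pics/ and viewed, about 8 in all and at most 12, crops included, and the job is handed in when it is done.

Besides the shell and the picture viewer there is one more tool, called in YAML: its name, and indented under it one key for each argument. move_arm: Moves the arm, as the interface text tells. Its arguments: {"type":"object","properties":{"steps":{"type":"array"}},"required":["steps"]}

```bash
mkdir -p pics
cat > h.py <<'E'
import numpy as np, cv2
from rig import get_state, read_camera, close_job, pinch_z
def cloud(c):
    f=192/np.tan(np.radians(c["fovy"]/2)); v,u=np.mgrid[:384,:512]
    x=(u-c["cx"])/f; y=(v-c["cy"])/f
    a,b=x.copy(),y.copy()
    for _ in range(20):
        s=1+c["k1"]*(a*a+b*b); a,b=x/s,y/s
    rays=np.dstack([a,b,np.ones_like(a)])@c["R"]   # R^T ray
    o=-c["R"].T@c["t"]
    return o, rays, o+rays*c["depth"][...,None]
def plane(o,rays,u,v,z):
    r=rays[int(round(v)),int(round(u))]; return o+r*(z-o[2])/r[2]
E
python3 - <<'E'
from h import *
for n in("top","side"):
    c=read_camera(n); np.savez(n+"0.npz",**c)
    cv2.imwrite(f"pics/{n}0.png",cv2.resize(c["pixels"][...,::-1],(800,600)))
    o,r,P=cloud(c); print(n,o,c["R"].round(2).tolist(),c["k1"],c["fovy"])
print(pinch_z,get_state())
E
```

```text
top [ 4.48581220e-01 -7.09160755e-04  9.22666475e-01] [[0.0, -1.0, 0.01], [-0.99, -0.0, -0.1], [0.1, -0.01, -0.99]] -0.014413662243852722 50.040949160471214
side [0.35504831 0.71414244 0.67785379] [[-0.98, -0.21, -0.0], [-0.13, 0.6, -0.79], [0.16, -0.77, -0.62]] -0.08595356275302223 55.68348638475258
0.0187 {'time': 0.1, 'q': array([-7.34587473e+01,  1.26708417e+01,  8.75188756e+01, -1.18142039e-03,
        7.99114405e+01, -7.22544627e+00]), 'joint_velocities': array([-0.08259614, -0.12553685, -0.11347863,  0.05507547, -0.06400136,
       -0.02940243]), 'tau': array([ 4.33959967e-04, -4.95943809e+01, -3.88518298e+01,  7.02086580e-02,
        5.15662401e-02, -3.36341975e-05]), 'eef_pos': array([ 0.2516952 , -0.57141907,  0.1984485 ]), 'tool_rot': array([-1.79899499e+02, -1.15694476e-02,  2.37668968e+01]), 'wrist_force': array([ 0.81288937,  0.35930109, -0.50742379]), 'wrist_torque': array([-0.03681923, -0.02301457, -0.0245654 ]), 'gripper_width': 1.0001383651451494}
```

View pics/top0.png

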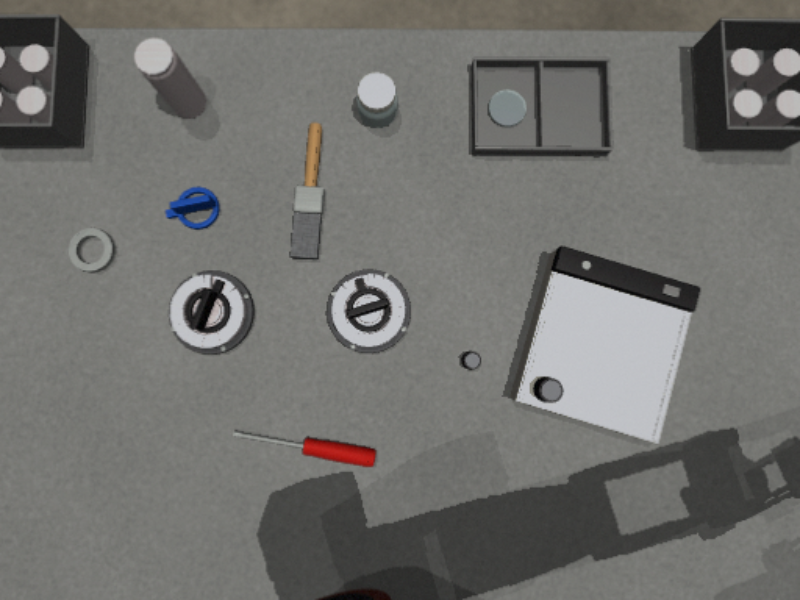

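View pics/side0.png

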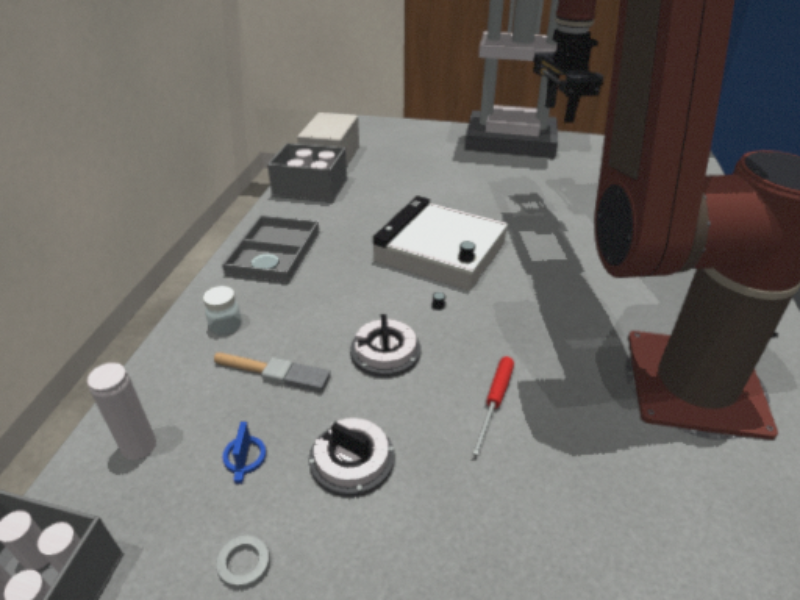

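```bash
cat > meas.py <<'E'
from h import *
def meas(c,tag):
    o,r,P=cloud(c); px=c["pixels"].astype(int); g=px.sum(2)/3; Z=P[...,2]
    def onz(z): return o+r*((z-o[2])/r[...,2])[...,None]
    Q=onz(.032)
    for nm,(u,v) in dict(A=(210,311),B=(369,310)).items():
        p0=Q[int(v*.64),int(u*.64)][:2]
        m=(np.linalg.norm(Q[...,:2]-p0,axis=2)<.075)&(g>150)
        hull=cv2.convexHull(Q[m][:,:2].astype(np.float32)*1000)
        (cx,cy),rad=cv2.minEnclosingCircle(hull); cc=np.array([cx,cy])/1000
        print(nm,"wall centre",cc.round(4),"r",round(rad,1))
        b=(np.linalg.norm(P[...,:2]-cc,axis=2)<.05)&(Z>.052)&(Z<.08)
        p=P[b]; (bc,bs,ba)=cv2.minAreaRect(p[:,:2].astype(np.float32)*1000)
        d=np.linalg.svd(p[:,:2]-p[:,:2].mean(0))[2][0]
        print("  bar n",len(p),"ctr",np.round(bc,1),"size",np.round(bs,1),"z",np.percentile(p[:,2],[5,50,95]).round(4),"ang",np.degrees(np.arctan2(d[1],d[0])).round(1))
        dd=Q[...,:2]-cc; R=np.hypot(dd[...,0],dd[...,1]); k=(R>.036)&(R<.045)&(g<90)
        # report dark pixels beyond the ring by angle (the key slot; bar parallax may appear too)
        print("  dark deg",np.sort(np.degrees(np.arctan2(dd[k][:,1],dd[k][:,0]))).round(0).tolist()[:60])
    Q=onz(.05); m=((g>150)&(np.abs(Z-.05)<.012)).astype(np.uint8)
    n,l,s,ce=cv2.connectedComponentsWithStats(m); i=1+np.argmax(s[1:,4])
    rc=cv2.minAreaRect(Q[l==i][:,:2].astype(np.float32)*1000); print("plate",rc,"z",np.median(Z[l==i]))
    print(cv2.boxPoints(rc).round(0).tolist())
    return o,r,P
if __name__=="__main__":
    c=dict(np.load("top0.npz")); o,r,P=meas(c,"top")
    Z=P[...,2]; print("magn",P[(int(384*.64)),int(548*.64)])
    cv2.imwrite("pics/crop.png",cv2.resize(c["pixels"][160:240,95:275,::-1],None,fx=4.4,fy=4.4,interpolation=cv2.INTER_CUBIC))
E
python3 meas.py
```

```text
A wall centre [0.5161 0.2505] r 56.0
  bar n 167 ctr [517.1 255.4] size [11.1 56.1] z [0.0541 0.063  0.0659] ang 159.5
  dark deg [-27.0, -25.0, -25.0, -24.0, -23.0, -22.0, -21.0, -21.0, -20.0, -19.0, -19.0, -18.0, -17.0, -16.0, -16.0, -15.0, -14.0, -13.0, -13.0, -12.0, -11.0, -10.0, -10.0, -9.0, -8.0, -5.0]
B wall centre [0.5184 0.0306] r 56.4
  bar n 136 ctr [519.2  31. ] size [10.3 55. ] z [0.0584 0.0634 0.066 ] ang -72.3
  dark deg [8.0, 10.0, 11.0, 12.0, 13.0, 14.0, 15.0, 16.0, 16.0, 17.0, 18.0, 19.0, 19.0, 20.0, 21.0, 21.0, 22.0, 23.0, 24.0, 25.0, 26.0, 26.0]
plate ((454.4565124511719, -290.8447265625), (199.9083709716797, 183.8390655517578), 73.28427124023438) z 0.04916432796766679
[[338.0, -360.0], [514.0, -413.0], [571.0, -222.0], [395.0, -169.0]]
magn [ 0.41939181 -0.20439848  0.08205287]
```

View pics/crop.png

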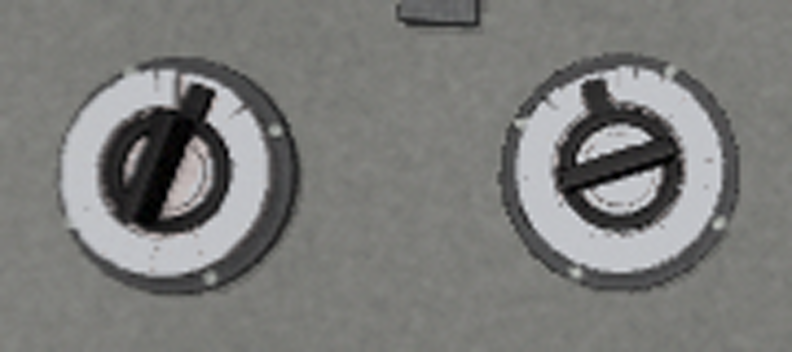

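Left mould (210,311 in the top view) holds the ring with the bar in line with its key. Its bar centre is about (0.517, 0.255) at -20.5° and its top is at z≈0.065, as it must be. The right mould holds the cross ring. The plate measures 200x184 with its middle at (0.4545, -0.291) and box x at about -16.7°. I'll turn the tool first.

move_arm:
  steps: [0,0,6.32,0,0,0,0,0,0,6.32,0,0,0,0,0,0,6.32,0,0,0,0,0,0,6.32,0,0,0,0,0,0,6.32,0,0,0,0,0,0,6.32,0,0,0,0,0,0,6.35,0,0,0,0,0,0,0,0,0,0,0]

```text
time: 0.77
eef_pos: [0.2518, -0.5716, 0.1988]
tool_rot: [-180.0, 0.0, -20.7]
wrist_force: [0.3, 0.4, 0.4]
gripper_width: 1.003
```

move_arm:
  steps: [0,0,0,-1.7,-36.1,0,0,0,0,0,-1.7,-36.1,0,0,0,0,0,-1.7,-36.1,0,0,0,0,0,-1.7,-36.1,0,0,0,0,0,-1.7,-36.1,0,0,0,0,0,-1.7,-36.1,0,0,0,0,0,-1.7,-36.1,0,0,0,0,0,-1.7,-36.1,0,0]

```text
time: 1.43
eef_pos: [0.3404, -0.2949, 0.1992]
tool_rot: [-180.0, 0.0, -20.3]
wrist_force: [0.8, -0.7, 0.2]
gripper_width: 0.998
```

move_arm:
  steps: [0,0,0,-1.7,-36.1,0,0,0,0,0,-1.7,-36.1,0,0,0,0,0,-1.7,-36.1,0,0,0,0,0,-1.7,-36.1,0,0,0,0,0,-1.7,-36.1,0,0,0,0,0,-1.7,-36.1,0,0,0,0,0,-1.7,-36.1,0,0,0,0,0,-1.7,-36.1,0,0]

```text
time: 2.1
eef_pos: [0.4288, -0.0196, 0.1995]
tool_rot: [-180.0, -0.0, -20.3]
wrist_force: [0.8, -0.7, 0.2]
gripper_width: 1.001
```

move_arm:
  steps: [0,0,0,-1.7,-36.1,0,0,0,0,0,-1.7,-36.1,0,0,0,0,0,-1.7,-36.1,0,0,0,0,0,-1.7,-36.1,0,0,0,0,0,-1.7,-36.1,0,0,0,0,0,-1.7,-36.1,0,0,0,0,0,-1.7,-32,0,0,0,0,0,0,0,0,0]

```text
time: 2.77
eef_pos: [0.5051, 0.2204, 0.199]
tool_rot: [-179.9, 0.0, -20.1]
wrist_force: [-0.9, -1.4, -0.1]
gripper_width: 1.0
```

Run:
```python
from h import *
print({k:v for k,v in get_state().items() if k in("eef_pos","tool_rot","q")})
c=read_camera("side"); o,r,P=cloud(c)
m=(np.linalg.norm(P[...,:2]-[.517,.2555],axis=2)<.04)&(P[...,2]>.057)&(P[...,2]<.075)
p=P[m]; print(len(p),cv2.minAreaRect(p[:,:2].astype(np.float32)*1000),np.percentile(p[:,2],[5,50,95]))
d=np.linalg.svd(p[:,:2]-p[:,:2].mean(0))[2][0];print(np.degrees(np.arctan2(d[1],d[0])))
cv2.imwrite("pics/side1.png",cv2.resize(c["pixels"][180:330,170:370,::-1],None,fx=4,fy=4))
```

```text
{'q': array([1.52939289e+01, 2.50956195e+00, 9.86693050e+01, 1.23856016e-01,
       7.87891207e+01, 1.25332254e+02]), 'eef_pos': array([0.50512504, 0.22041889, 0.19895434]), 'tool_rot': array([-1.79882375e+02,  4.41737756e-02, -2.00623261e+01])}
152 ((517.4739379882812, 255.0521697998047), (12.128622055053711, 56.763118743896484), 65.77811431884766) [0.05830702 0.06473019 0.06642935]
159.36439949828423
```

View pics/side1.png

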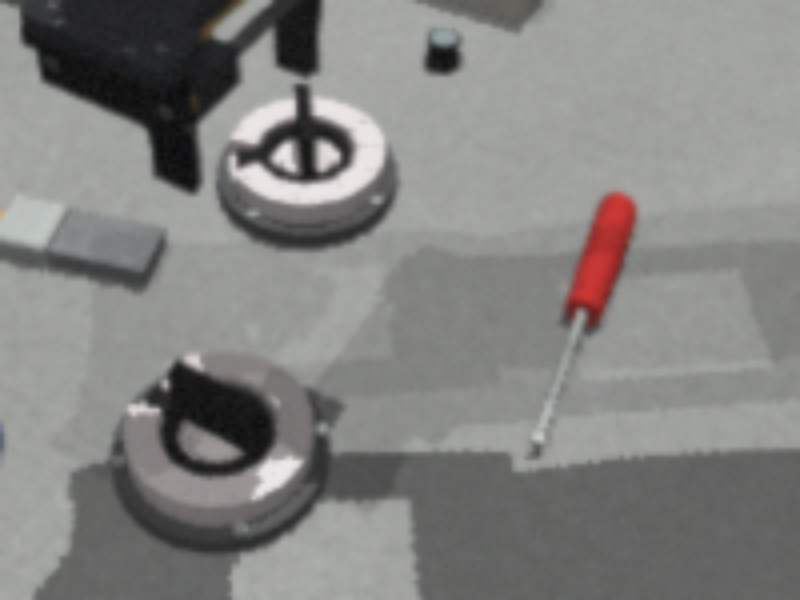

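Both views agree: bar centre (0.517, 0.255), -20.6°, top z≈0.0655. The jaws are 37 mm short in -y tool.

move_arm:
  steps: [0,0,0.5,-0.4,-18.5,0,0,0,0,0,0,-18.4,0,0,0,0,0,0,0,20,0,0,0,0,0,0,30,0,0,0,0,0,0,30,0,0,0,0,0,0,25,0,0,0,0,0,0,0,0,0,0,0,0,0,0,0]

```text
time: 3.48
eef_pos: [0.5159, 0.2488, 0.0931]
tool_rot: [179.8, 0.2, -21.0]
wrist_force: [1.0, 0.7, 0.9]
gripper_width: 1.002
```

Run:
```python
from h import *
s=get_state();print(s["eef_pos"],s["tool_rot"],s["joint_velocities"].round(1))
for n in("side","top"):
    c=read_camera(n); o,r,P=cloud(c)
    m=(np.linalg.norm(P[...,:2]-[.517,.2555],axis=2)<.1)&(P[...,2]>.08)&(P[...,2]<.14)
    v,u=np.where(m);print(n,len(v))
c=read_camera("side")
cv2.imwrite("pics/side2.png",cv2.resize(c["pixels"][220:330,150:290,::-1],None,fx=5,fy=5))
```

```text
[0.51585733 0.24884122 0.09314208] [ 1.79839760e+02  1.75470197e-01 -2.09596717e+01] [ 0.2 -2.3 -3.4  0.1  0.2  0.6]
side 144
top 0
```

View pics/side2.png

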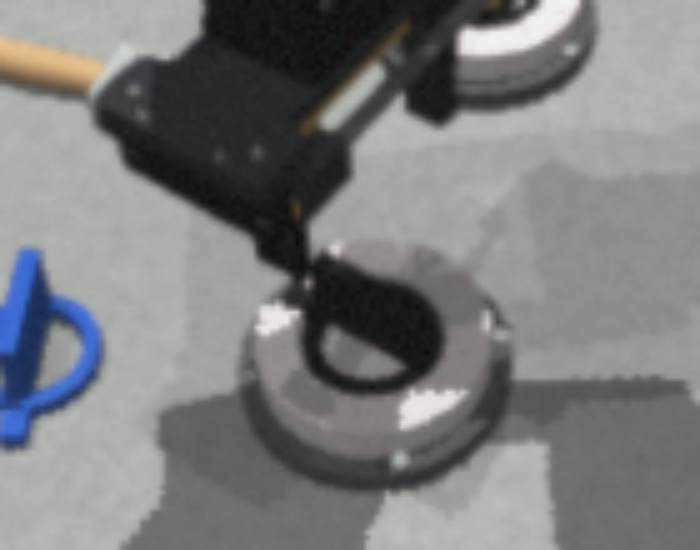

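move_arm:
  steps: [0,0,0,-1,-6.5,0,0,0,0,-0.4,0,0,0,0,0,0,0,0,0,15,0,0,0,0,0,0,15,0,0,0,0,0,0,15,0,0,0,0,0,0,7,0,0,0,0,0,0,0,0,0,0,0,0,0,0,0]

```text
time: 4.3
eef_pos: [0.5189, 0.2568, 0.0428]
tool_rot: [-180.0, 0.0, -20.6]
wrist_force: [0.1, 0.2, -0.4]
gripper_width: 0.998
```

move_arm:
  steps: [0,0,0,-1,2,2,0,0,0,0,0,0,2,0,0,0,0,0,0,0,0,0,0,0,0,0,0,0.6,0,0,0,0,0,0,0.6,0,0,0,0,0,0,0.6,0,0,0,0,0,0,0.7,0,0,0,0,0,0,0.75]

```text
time: 4.97
eef_pos: [0.5171, 0.2551, 0.0385]
tool_rot: [-180.0, -0.0, -20.6]
wrist_force: [-0.5, 0.5, -0.3]
gripper_width: 0.706
```

move_arm:
  steps: [0,0,0,0,0,0,0.8,0,0,0,0,0,0,0.84,0,0,0,0,0,0,0.88,0,0,0,0,0,0,0.92,0,0,0,0,0,0,1,0,0,0,0,0,0,1,0,0,0,0,0,0,1,0,0,0,0,0,0,1]

```text
time: 5.63
eef_pos: [0.5171, 0.2551, 0.0384]
tool_rot: [-180.0, 0.0, -20.6]
wrist_force: [0.7, -0.1, 0.1]
gripper_width: 0.107
```

The jaws stopped at about 9.3 mm, on the bar. Lifting straight up.

move_arm:
  steps: [0,0,0,0,0,0,1,0,0,0,0,0,-3,1,0,0,0,0,0,-5,1,0,0,0,0,0,-6,1,0,0,0,0,0,-8,1,0,0,0,0,0,-8,1,0,0,0,0,0,-8,1,0,0,0,0,0,0,1]

```text
time: 6.3
eef_pos: [0.5188, 0.2557, 0.0792]
tool_rot: [-179.8, -0.2, -20.6]
wrist_force: [1.0, 0.4, 0.1]
gripper_width: 0.109
```

Run:
```python
from h import *
s=get_state();print(s["eef_pos"],s["tool_rot"],s["wrist_force"],s["gripper_width"])
c=read_camera("side")
cv2.imwrite("pics/side3.png",cv2.resize(c["pixels"][200:330,150:300,::-1],None,fx=4,fy=4))
```

```text
[0.51881876 0.25570731 0.079249  ] [-179.84856952   -0.18627514  -20.60092426] [0.97754258 0.36766801 0.14445576] 0.10853604501574643
```

View pics/side3.png

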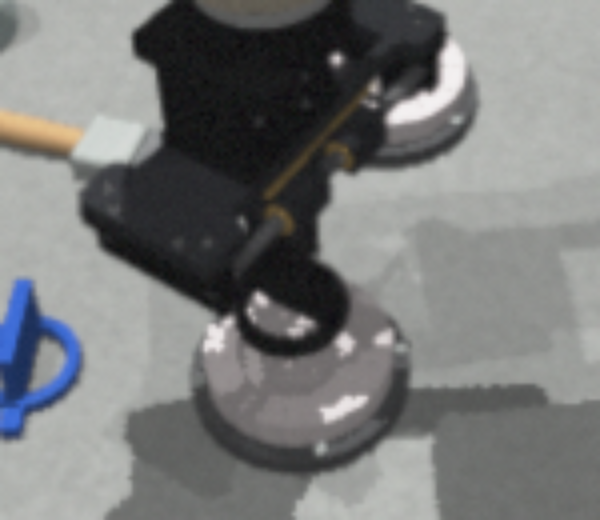

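The ring hangs level in the fingers, clear above the mould at crop (290,310). Lifting on to travel height.

move_arm:
  steps: [0,0,0,0,0,-10,1,0,0,0,0,0,-15,1,0,0,0,0,0,-15,1,0,0,0,0,0,-15,1,0,0,0,0,0,-15,1,0,0,0,0,0,-10,1,0,0,0,0,0,0,1,0,0,0,0,0,0,1]

```text
time: 7.02
eef_pos: [0.5173, 0.2552, 0.1568]
tool_rot: [-180.0, -0.0, -20.6]
wrist_force: [-0.7, 1.2, -1.0]
gripper_width: 0.103
```

move_arm:
  steps: [0,0,-3.9,0,0,0,1,0,0,0,1.8,10,0,1,0,0,0,3.6,20,0,1,0,0,0,4.5,25,0,1,0,0,0,4.5,25,0,1,0,0,0,4.5,25,0,1,0,0,0,4.5,25,0,1,0,0,0,4.5,25,0,1]

```text
time: 7.68
eef_pos: [0.4979, 0.0969, 0.1552]
tool_rot: [179.9, 0.1, -16.8]
wrist_force: [0.8, -0.2, -0.7]
gripper_width: 0.104
```

move_arm:
  steps: [0,0,0,4.5,25,0,1,0,0,0,4.5,25,0,1,0,0,0,4.5,25,0,1,0,0,0,4.5,25,0,1,0,0,0,4.5,25,0,1,0,0,0,4.5,25,0,1,0,0,0,4.5,25,0,1,0,0,0,4.5,25,0,1]

```text
time: 8.35
eef_pos: [0.4747, -0.1047, 0.1553]
tool_rot: [180.0, 0.1, -16.8]
wrist_force: [1.4, 0.7, 0.0]
gripper_width: 0.105
```

move_arm:
  steps: [0,0,0,4.5,25,0,1,0,0,0,4.5,25,0,1,0,0,0,4.5,25,0,1,0,0,0,4.5,25,0,1,0,0,0,4.5,25,0,1,0,0,0,4.5,25,0,1,0,0,0,3.6,20,0,1,0,0,0,2.7,15,0,1]

```text
time: 9.02
eef_pos: [0.4534, -0.2917, 0.1552]
tool_rot: [-180.0, 0.1, -16.9]
wrist_force: [-0.2, 0.3, -0.3]
gripper_width: 0.105
```

move_arm:
  steps: [0,0,0,0,0,0,1,0,0,0,0,0,0,1,0,0,0,0,0,0,1,0,0,0,0,0,0,1,0,0,0,0,0,0,1,0,0,0,0,0,0,1,0,0,0,0,0,0,1,0,0,0,0,0,0,1]

```text
time: 9.68
eef_pos: [0.4552, -0.2897, 0.1566]
tool_rot: [180.0, -0.0, -16.7]
wrist_force: [-0.0, 0.2, -0.7]
gripper_width: 0.104
```

Run:
```python
from h import *
s=get_state();print(s["eef_pos"],s["tool_rot"],s["gripper_width"])
c=read_camera("side"); t=read_camera("top")
a=cv2.resize(c["pixels"][60:220,210:370,::-1],(390,390)); b=cv2.resize(t["pixels"][140:300,310:470,::-1],(390,390))
cv2.imwrite("pics/both4.png",np.hstack([a,b]))
```

```text
[ 0.4551854  -0.28965987  0.15656173] [ 1.79996508e+02 -1.05135852e-02 -1.66677053e+01] 0.10384853294076521
```

View pics/both4.png

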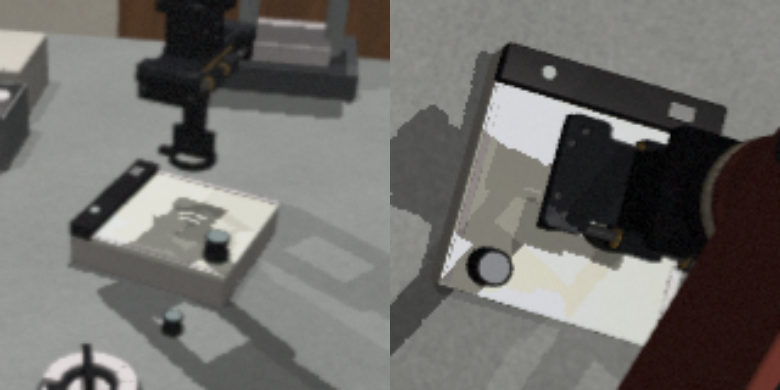

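Ring level, key pointing at the strip, over the plate middle; the magnifier is clear of the jaws. Contact is expected at TCP z≈0.068. Lowering to about 8 mm above it.

move_arm:
  steps: [0,0,0,0,0,10,1,0,0,0,0,0,15,1,0,0,0,0,0,15,1,0,0,0,0,0,15,1,0,0,0,0,0,12,1,0,0,0,0,0,8,1,0,0,0,0,0,5,1,0,0,0,0,0,0,1]

```text
time: 10.45
eef_pos: [0.4543, -0.2895, 0.0751]
tool_rot: [-180.0, 0.1, -16.7]
wrist_force: [-0.9, -0.7, -0.9]
gripper_width: 0.102
```

move_arm:
  steps: [0,0,0,0,0,0,1,0,0,0,0,0,1,1,0,0,0,0,0,1,1,0,0,0,0,0,1,1,0,0,0,0,0,1,1,0,0,0,0,0,1,1,0,0,0,0,0,0,1,0,0,0,0,0,0,1]

```text
time: 11.12
eef_pos: [0.4549, -0.29, 0.0714]
tool_rot: [-180.0, 0.0, -16.7]
wrist_force: [0.2, 0.3, -0.2]
gripper_width: 0.108
```

move_arm:
  steps: [0,0,0,0,0,0.5,1,0,0,0,0,0,0.5,1,0,0,0,0,0,0.5,1,0,0,0,0,0,0.5,1,0,0,0,0,0,0,1,0,0,0,0,0,0,1,0,0,0,0,0,0,1,0,0,0,0,0,0,1]

```text
time: 11.78
eef_pos: [0.455, -0.2901, 0.0695]
tool_rot: [180.0, -0.0, -16.7]
wrist_force: [0.5, -0.1, -0.1]
gripper_width: 0.104
```

move_arm:
  steps: [0,0,0,0,0,0.4,1,0,0,0,0,0,0.3,1,0,0,0,0,0,0.3,1,0,0,0,0,0,0,1,0,0,0,0,0,0,1,0,0,0,0,0,0,1,0,0,0,0,0,0,1,0,0,0,0,0,0,1]

```text
time: 12.45
eef_pos: [0.455, -0.29, 0.0684]
tool_rot: [180.0, -0.0, -16.7]
wrist_force: [0.5, -0.6, -0.1]
gripper_width: 0.106
```

move_arm:
  steps: [0,0,0,0,0,0.3,1,0,0,0,0,0,0.3,1,0,0,0,0,0,0,1,0,0,0,0,0,0,1,0,0,0,0,0,0,1,0,0,0,0,0,0,1,0,0,0,0,0,0,1,0,0,0,0,0,0,1]

```text
time: 13.12
eef_pos: [0.455, -0.29, 0.0684]
tool_rot: [180.0, -0.0, -16.7]
wrist_force: [-2.4, 1.9, 5.2]
gripper_width: 0.107
```

Light contact: 5 N up, and z no longer drops. Opening slowly, then straight up.

move_arm:
  steps: [0,0,0,0,0,0,0.87,0,0,0,0,0,0,0.8,0,0,0,0,0,0,0.7,0,0,0,0,0,0,0.6,0,0,0,0,0,0,0.5,0,0,0,0,0,0,0.5,0,0,0,0,0,0,0.5,0,0,0,0,0,0,0.5]

```text
time: 13.78
eef_pos: [0.455, -0.29, 0.0678]
tool_rot: [-180.0, 0.0, -16.7]
wrist_force: [-0.3, -0.7, -0.1]
gripper_width: 0.484
```

move_arm:
  steps: [0,0,0,0,0,-4,0.5,0,0,0,0,0,-8,0.5,0,0,0,0,0,-15,0.5,0,0,0,0,0,-20,0.5,0,0,0,0,0,-20,0.5,0,0,0,0,0,-20,0.5,0,0,0,0,0,-20,0.5,0,0,0,0,0,-20,0.5]

```text
time: 14.45
eef_pos: [0.4551, -0.2901, 0.1968]
tool_rot: [180.0, -0.1, -16.7]
wrist_force: [-0.0, -0.5, 0.9]
gripper_width: 0.499
```

move_arm:
  steps: [0,0,0,0,25,-5,0.5,0,0,0,0,35,0,0.5,0,0,0,0,35,0,0.5,0,0,0,0,35,0,0.5,0,0,0,0,35,0,0.5,0,0,0,0,25,0,0.5,0,0,0,0,10,0,0.5,0,0,0,0,0,0,0.5]

```text
time: 15.12
eef_pos: [0.3965, -0.4836, 0.2003]
tool_rot: [180.0, -0.0, -16.9]
wrist_force: [0.1, 0.1, 0.7]
gripper_width: 0.499
```

Run:
```python
from h import *
from meas import meas
s=get_state();print(s["eef_pos"],s["joint_velocities"].round(1))
c=read_camera("side"); t=read_camera("top"); o,r,P=meas(t,"top")
for k in(t,c):
    _,_,P=cloud(k); dark=k["pixels"].max(2)<110
    m=(np.linalg.norm(P[...,:2]-[.4545,-.2908],axis=2)<.05)&(P[...,2]>.083)&(P[...,2]<.11)
    p=P[m]; d=np.linalg.svd(p[:,:2]-p[:,:2].mean(0))[2][0]
    print(len(p),cv2.minAreaRect(p[:,:2].astype(np.float32)*1000),np.percentile(p[:,2],[5,50,95]).round(4),np.degrees(np.arctan2(d[1],d[0])).round(1))
print("magn",P.shape,cloud(t)[2][int(384*.64),int(548*.64)])
a=cv2.resize(c["pixels"][60:220,210:370,::-1],(390,390)); b=cv2.resize(t["pixels"][140:300,310:470,::-1],(390,390))
cv2.imwrite("pics/both5.png",np.hstack([a,b]))
```

```text
[ 0.39645553 -0.48361333  0.20025053] [ 2.8 -1.6  2.2  1.2  0.5  1.4]
A wall centre [0.5156 0.2505] r 56.2meas.py:14: RuntimeWarning: Mean of empty slice.
  d=np.linalg.svd(p[:,:2]-p[:,:2].mean(0))[2][0]
  ret = um.true_divide(
Traceback (most recent call last):
  File "meas.py", line 15, in meas
    print("  bar n",len(p),"ctr",np.round(bc,1),"size",np.round(bs,1),"z",np.percentile(p[:,2],[5,50,95]).round(4),"ang",np.degrees(np.arctan2(d[1],d[0])).round(1))
                                                                          ~~~~~~~~~~~~~^^^^^^^^^^^^^^^^^^
IndexError: index -1 is out of bounds for axis 0 with size 0
```

Mould A is now empty, so my helper found no bar there and stopped. I'll check the final state directly.

Run:
```python
from h import *
c=read_camera("side"); t=read_camera("top")
for ctr,z0,z1 in(([.4545,-.2908],.083,.11),([.5184,.0306],.052,.08),([.419,-.204],.07,.095)):
  for n,k in(("top",t),("side",c)):
    _,_,P=cloud(k)
    m=(np.linalg.norm(P[...,:2]-ctr,axis=2)<.045)&(P[...,2]>z0)&(P[...,2]<z1)
    p=P[m]
    if len(p)<5: print(n,len(p)); continue
    d=np.linalg.svd(p[:,:2]-p[:,:2].mean(0))[2][0]; q=cv2.minAreaRect(p[:,:2].astype(np.float32)*1000)
    print(n,len(p),np.round(q[0],1),np.round(q[1],1),np.percentile(p[:,2],[5,50,95]).round(4),np.degrees(np.arctan2(d[1],d[0])).round(1))
s=get_state();print(s["joint_velocities"].round(1),s["wrist_force"])
a=cv2.resize(c["pixels"][60:220,210:370,::-1],(390,390)); b=cv2.resize(t["pixels"][140:300,310:470,::-1],(390,390))
cv2.imwrite("pics/both5.png",np.hstack([a,b]))
```

```text
top 183 [ 455.3 -290. ] [10.7 55.9] [0.0853 0.0937 0.0964] 163.3
side 81 [ 454.7 -288.8] [13.1 56. ] [0.0846 0.0919 0.0954] 163.4
top 135 [519.1  31. ] [10. 55.] [0.0602 0.0635 0.0659] -72.3
side 76 [518.4  31.6] [10.  55.8] [0.0538 0.0639 0.0662] 108.3
top 194 [ 410.6 -209.6] [30.3 30.5] [0.0769 0.0797 0.0825] -99.3
side 72 [ 409.9 -209.4] [29.2 30.5] [0.0723 0.0798 0.0822] 90.2
[ 0.4 -0.2  0.2 -0.2 -0.1 -0.2] [0.06247112 0.132544   0.20398586]
```

View pics/both5.png

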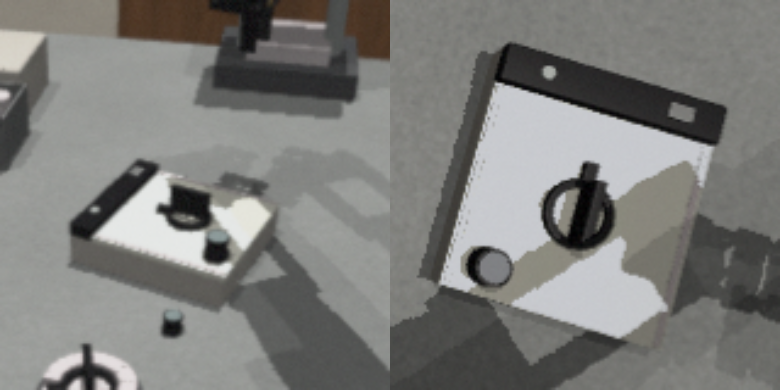

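The ring lies flat in the plate's middle with its key at (590,165), pointing at the strip. The magnifier is at (490,267), the same spot as before. Handing in.

```bash
python3 -c "
from rig import close_job; print(close_job())"
```

```text
the job is handed in; nothing more can be done
None
```

I gripped the in-line ring by its bar, lifted it straight up out of its mould, and set it down in the middle of the white plate. It touched down with about 5 N of contact. I then opened the fingers, raised the arm clear and handed the job in at about 15 s.

Last checks, in both cameras:
- **Wanted ring:** its bar is centred within about 2 mm of the plate's middle, and its top is at z≈0.095, so the ring lies flat. It points at -16.6° against -16.7° for the box, with the key towards the strip.
- **Other ring:** its bar is where it was at the start, to within about 1 mm, at an unchanged height.
- **Magnifier:** it stands upright and sits at the same place in the top picture. I took no like-for-like starting measurement of its centre.
- **Robot:** it was touching nothing, with the wrist force near zero.

One check script stopped on an error because it looked for a bar in the now-empty mould. I repeated the check another way, and no final check failed.

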